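# Slide the tea carrier to its station and turn the lifted dish

## Task

Push the carrier, with the dish standing on it, along its rail until it clicks into the serving station at the red stripes. Then lift the dish by its handle straight up, at least 8 cm clear of the carrier, and only there turn it a quarter turn clockwise (seen from above) so that the blue lip points squarely across the rail to the robot's side, keeping it level and the loose tea ball in the middle all the while. Finish still holding the dish up there, above the carrier, and leave the carrier clicked in, the ball untouched and everything else where it is.

Things in the scene. Friction and masses are not known exactly. Their poses are not given: they have to be found in the camera images.
- rail: plywood baseboard 190 x 580 x 12 mm fixed on the worktop, carrying two aluminium rails. Origin: centre of its underside. Its y axis runs along the rail (roughly the robot's left), its x axis away from the robot, z up. The carrier travels towards its -y; 'onward' means that way
- station (a point): point on the rail's centre line, 46 mm above the worktop, where carrier_seat comes when the carrier sits in its serving station. Marked by a red stripe on the baseboard on either side of the rails. Axes as rail
- carrier: the carrier, running on the rails towards the rail's -y; axes as rail, origin 12 mm under carrier_seat. It starts 0.14 to 0.20 m short of the station, and can overrun it by 40 mm. About 1.5 N of friction; a sprung ball adds about 4 N from 15 to 8 mm short of the station, then draws the carrier in and holds it to about 1 mm; pushed on harder it comes out the far side
- carrier_seat (a point): centre of the carrier's top face (round cork spot), where the dish stands, 46 mm above the worktop. The carrier is a pale wooden plate 126 mm across the rail, 12 mm thick, reaching 75 mm onward and 120 mm backward of here, with a red tick on each side edge level with this point. Axes as rail
- push_block (a point): centre of the back face (looking to the rail's +y) of the black push block on the carrier's rear end: the face to push on. Block 60 mm wide across the rail, 18 mm thick, 45 mm tall above the carrier's top. This point is 74 mm above the worktop and 114 mm behind carrier_seat; block top 90 mm above the worktop
- dish: white round dish, 136 mm across, rim 24 mm high, 0.22 kg, loose on the carrier on a 64 mm foot; inside it rises about 7 degrees from a small flat middle, then steeper. A steel bail arches over it. Origin: centre of its underside. x points to the blue pouring lip, the bail and its grip bar lie along y, z up. At the start the lip points onward along the rail within 0.3 rad
- dish_grip (a point): centre of the dark wooden grip bar on top of the bail, 96 mm above the dish's underside, straight above the dish's middle: bar 88 mm long (along dish y), 14 mm thick (along dish x), 18 mm tall. Axes as dish. Grip it from above across its 14 mm
- dish_middle (a point): point on the dish's axis 30 mm above its underside, where the centre of the tea ball lies when it is in the middle
- dish_lip (a point): the blue pouring lip, 34 mm wide, its middle 80 mm from the dish's axis along dish x; it sticks out to 90 mm
- teaball_center (a point): centre of the copper tea ball, 40 mm across, 60 g, lying loose in the middle of the dish, free to roll
- pepper: small amber glass jar with black cap, 38 mm across, 75 mm tall, standing on the baseboard beyond the onward end of the rail; leave it alone. Origin: centre of its underside
- mug: blue mug, 80 mm across, 95 mm tall; leave it alone. Origin: centre of its underside
- sugar: glass sugar jar with steel cap, 84 mm across, 110 mm tall; leave it alone. Origin: centre of its underside
- bowl: terracotta bowl, 110 mm across, 50 mm tall; leave it alone. Origin: centre of its underside
- can: can with yellow label, 74 mm across, 100 mm tall; leave it alone. Origin: centre of its underside
- spice: green glass spice jar with red cap, 46 mm across, 100 mm tall; leave it alone. Origin: centre of its underside
- spoon: wooden spoon, 200 mm long, lying on the worktop; leave it alone. Origin: centre of its underside
- teaball: the same tea ball as a body; its axes turn as it rolls: use teaball_center for its place
Not all that is in view belongs to the job. Leave any pink or yellow look-alike of the dish alone.

How it is judged:
By the outcome, as a careful person would: the job done as asked, in the order asked, and still so for the second after the job is handed in, while the arm keeps its last pose, push and grip.
It also fails if it takes over 62 s, if anything falls off the work surface, if the arm or the gripper's body presses on something with over 40 N, if the wrist force passes 120 N, or if a joint passes its speed limit or range.

## Robot

A 7-joint arm with a two-finger parallel gripper is mounted at the origin on the work surface. World frame = base frame: x ahead of the robot, y to its left, z up, the work surface at z = 0. Lengths are in m, angles in rad, forces in N, time in s.
With the tool pointing down it reaches from about 0.4 to 0.875 m from the base axis. Payload 19.3 kg.
Tool frame: the origin (TCP) lies at the very end of the fingers, on their centre line; the grasp point (between the pads) lies 19 mm behind it; z points along the fingers, y is the line along which they close (so a half turn about z gives the same grasp; the last joint's range is limited). The gripper opens to 85 mm and grips with 20 to 120 N. Pads are 22 mm wide; open, the fingers measure 114 mm over their backs; the gripper's body (76 mm by 85 mm) begins 54 mm behind the grasp point. The pads swing forward as they close: fully open they stand 13 mm farther back than shut.
Start: joints at [-1.237, 0.521, -0.036, 1.599, 0.021, 1.021, -0.113], TCP at [0.246, 0.575, 0.231] pointing down, gripper open.
Joint ranges: [-2.91, 2.91], [-0.3, 2.13], [-1.5, 1.42], [0.17, 2.43], [-1.26, 4.41], [0.16, 1.93], [-2.52, 2.52]. Speed limits (rad/s): [1.89, 1.89, 2.39, 2.39, 3.01, 3.01, 3.01].

## Interface

Orientations are given as [roll, pitch, yaw] about the fixed x, y, z axes, in that order (R = Rz(yaw) Ry(pitch) Rx(roll)).
In Python, from workcell import bot gives the robot as it stands.
- The arm moves only by the shell command python3 -m crank 'ROWS' [FORCE]. ROWS is a JSON object of lists of equal length, an entry for each row: "travel": the shift along the world's x, y, z in cm, a list of three; "turn": the turn, a rotation vector about the world's x, y, z in degrees, a list of three; "gripper": the closure, from 0 (fully open) to 1 (shut). A call has exactly 5 rows; each row is the pose to reach, as a shift and turn from the pose commanded when the call began; what a row does not reach only later rows make up. A row lasts 1/10 s, in which the tool goes at most 50 mm and 8.59 degrees, less where a joint would pass 70% of its speed; a pose out of reach is approached as far as the arm can. A call with a gripper value outside its range is refused whole. The fingers move at their own pace and stop on an object; FORCE is the grip in N (left out, the last holds). Time passes only in rows, so rows that repeat a pose let the fingers close, or fill a call up. It gives the time, the measured TCP pose, the force, the opening and the grip force at its end, in the units of the state.
- bot.observe(): the state, without advancing time (a new reading comes with each control period).
- bot.grab_frame(name): name is "scene" or "side" or "wrist"; returns a dict with "pixels" (420x560x3 uint8, red, green, blue), "fx", "fy", "cx", "cy" (pixels), "dist" ([k1, k2, p1, p2, k3] as OpenCV has them; the pictures are not rectified), "extrinsics" (4x4, takes a point from world to camera coordinates). Camera axes: x right, y down, z forward; pixel columns grow to the right and rows downward; lengths in m; the calibration is good to about 2 mm. A picture is of the moment at which its call begins. There is no depth.
- bot.job_done(): hands the job in; it is judged then, once.
The state is a dict: "clock": time; "qpos": joint angles; "qd": joint speeds; "joint_efforts": joint torques, N m; "position": TCP position; "tool_rot": TCP orientation; "force": force on the tool from outside, world axes, zero at the start; "moment": the same for the moment, N m; "grip_width": finger opening in m; "finger_force": force on a finger pad.
Only numpy, scipy, OpenCV 4.12 (cv2) and the standard library are available. Lean on these libraries where they do the work, as an engineer would, in place of code of your own. Each camera call takes 0.05 s, during which the arm holds its last target. There are 200 camera calls.

## Working session

There is one attempt and no reset: what is moved stays moved. The work goes in short steps, Python scripts to look and compute and a shell command to move; the robot and the scene stay as the last step left them, time stands still between calls to the robot, and variables do not carry over. Pictures are saved under pics/ and viewed, at most 10 in all, crops included, and the job is handed in when it is done.

```bash
ls; mkdir -p pics
python3 - <<'E'
from workcell import bot
import cv2,numpy as np
s=bot.observe()
for k in s: print(k,np.round(s[k],3))
ims=[]
for n in ["scene","side","wrist"]:
    f=bot.grab_frame(n); np.savez(f'pics/{n}0.npz',**f); cv2.imwrite(f'pics/{n}0.png',f["pixels"][:,:,::-1]); print(n,f["fx"],f["cx"],f["dist"]); print(np.round(f["extrinsics"],3))
E
```

```text
pics
clock 0.0
qpos [-1.237  0.522 -0.036  1.6    0.021  1.021 -0.113]
qd [ 0.001 -0.001 -0.001  0.001  0.001 -0.001  0.002]
joint_efforts [-1.0000e-03 -9.2712e+01  1.9790e+00 -3.6992e+01  1.8000e-02  8.0000e-03
  0.0000e+00]
position [0.245 0.574 0.231]
tool_rot [-3.14   0.     2.738]
force [-0.401 -0.307  0.345]
moment [ 0.001 -0.047  0.012]
finger_force 0.0
grip_width 0.085
scene 438.0527913510409 283.85989643796006 [0.02101124 0.         0.         0.         0.        ]
[[-0.597  0.802  0.008  0.322]
 [ 0.664  0.5   -0.556 -0.294]
 [-0.45  -0.327 -0.831  1.806]
 [ 0.     0.     0.     1.   ]]
side 444.72762083780304 283.30065560751484 [0.02869265 0.         0.         0.         0.        ]
[[ 0.998 -0.063  0.013 -0.559]
 [-0.032 -0.657 -0.754  0.098]
 [ 0.056  0.752 -0.657  1.349]
 [ 0.     0.     0.     1.   ]]
wrist 377.49813669834924 273.1906811556196 [-0.06326823  0.          0.          0.          0.        ]
[[ 0.394  0.919 -0.002 -0.624]
 [ 0.876 -0.375  0.305 -0.039]
 [ 0.279 -0.122 -0.952  0.381]
 [ 0.     0.     0.     1.   ]]
```

View pics/scene0.png

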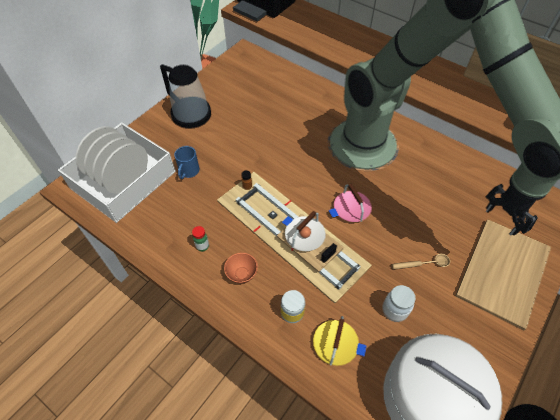

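View pics/side0.png

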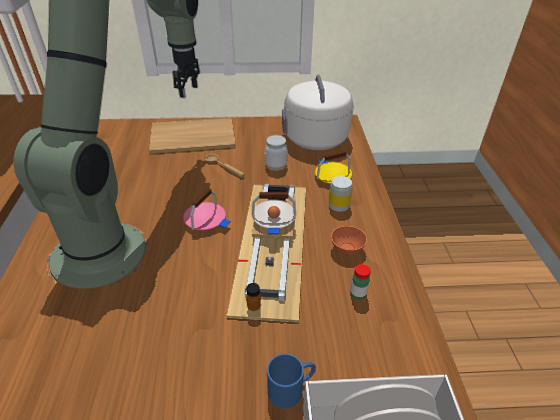

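The scene view shows the white dish with its copper ball at (305,232), with the bail and dark bar at about (305,225). The black push block is at (328,253) and the red stripes at (288,203) and (257,229). The side view shows the dish at (274,213), the stripes at (243,261) and (296,263), and the pepper at (253,297).

Candidates for the dish:
- **White dish:** scene (305,232), on the carrier and holding the copper ball, so this is the one.
- **Pink look-alike:** scene (352,207).
- **Yellow look-alike:** scene (336,342).
- **White pot:** scene (443,380), a pot with a lid.
- **White plates:** scene (110,160), standing in the rack.

Next is a close crop to check that choice.

Run:
```python
import cv2,numpy as np
a=cv2.imread('pics/scene0.png')[165:305,210:380]; b=cv2.imread('pics/side0.png')[175:325,215:325]
a=cv2.resize(a,(470,387),interpolation=cv2.INTER_CUBIC) # x2.765
b=cv2.resize(b,(330,450),interpolation=cv2.INTER_CUBIC) # x3
c=np.zeros((450,800,3),np.uint8); c[:387,:470]=a; c[:,470:]=b
cv2.imwrite('pics/crop1.png',c)
```

```text
(no output)
```

View pics/crop1.png

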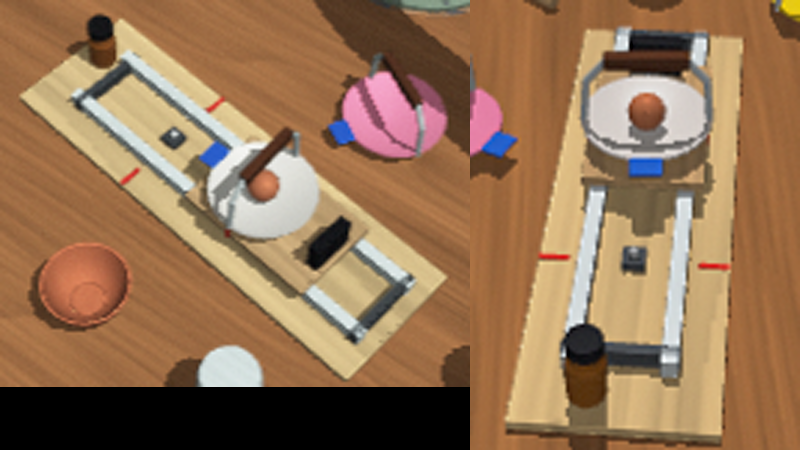

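The crop confirms the choice: the white dish with copper ball stands on the pale carrier, with its blue lip onward and the black block behind. Now I'll measure.

```bash
cat > h.py <<'E'
import cv2,numpy as np
def K(f): return np.array([[f["fx"],0,f["cx"]],[0,f["fy"],f["cy"]],[0,0,1.]])
def ray(f,p):
    u=cv2.undistortPoints(np.float64(p).reshape(-1,1,2),K(f),np.float64(f["dist"])).reshape(-1,2)
    E=np.asarray(f["extrinsics"]);R,t=E[:3,:3],E[:3,3]
    d=np.c_[u,np.ones(len(u))]@R
    return -R.T@t,d/np.linalg.norm(d,axis=1)[:,None]
def plane(f,p,z):
    o,d=ray(f,p); return o+d*((z-o[2])/d[:,2])[:,None]
def tri(obs): # [(f,pixel)]
    A=np.zeros((3,3));b=np.zeros(3);rs=[]
    for f,p in obs:
        o,d=ray(f,p);d=d[0];P=np.eye(3)-np.outer(d,d);A+=P;b+=P@o;rs.append((o,P))
    x=np.linalg.solve(A,b); return x,max(np.linalg.norm(P@(x-o)) for o,P in rs)
def proj(f,X):
    E=np.asarray(f["extrinsics"]);return cv2.projectPoints(np.float64(X).reshape(-1,3),cv2.Rodrigues(E[:3,:3])[0],E[:3,3],K(f),np.float64(f["dist"]))[0].reshape(-1,2)
def blobs(f,name,roi,amin=6):
    x0,y0,x1,y1=roi;im=f["pixels"][y0:y1,x0:x1]
    hsv=cv2.cvtColor(np.ascontiguousarray(im),cv2.COLOR_RGB2HSV);H,S,V=[hsv[...,i].astype(int) for i in range(3)]
    m={'red':((H<5)|(H>174))&(S>170)&(V>110),'blue':(H>105)&(H<125)&(S>150)&(V>90),
       'black':(V<45),'bar':((H<14)|(H>172))&(S>90)&(V<110)&(V>25),'copper':(H<12)&(S>110)&(S<200)&(V>115)}[name]
    n,l,st,c=cv2.connectedComponentsWithStats(m.astype(np.uint8))
    out=[]
    for i in range(1,n):
        if st[i,4]>=amin:
            q=np.argwhere(l==i)[:,::-1]+[x0,y0]
            r=cv2.minAreaRect(q.astype(np.float32))
            out.append((st[i,4],c[i]+[x0,y0],cv2.boxPoints(r)))
    return sorted(out,key=lambda t:-t[0])
def load(n): return dict(np.load(f'pics/{n}.npz'))
E
python3 - <<'E'
from h import *
np.set_printoptions(precision=4,suppress=True)
F={'scene0':(210,165,380,305),'side0':(215,175,325,325)}
for n,roi in F.items():
    f=load(n);print(n)
    for c in ['red','blue','black','bar','copper']:
        for a,ce,bx in blobs(f,c,roi,8)[:4]: print(c,a,ce,bx.round(1).tolist() if c in('bar','black') else plane(f,ce,0.012)[0] if c=='red' else '')
f=load('scene0')
print(plane(f,[[253.4,172],[218,199],[371,265.5],[336.6,301.7]],0.012))
f=load('side0')
print(plane(f,[[215+115/3,175+30/3],[215+272/3,175+38/3],[215+37/3,175+425/3],[215+250/3,175+435/3]],0.012))
E
```

```text
scene0
red 10 [256.7 228.2] [ 0.5892 -0.0835  0.012 ]
blue 49 [333.0408 212.449 ] 
blue 48 [287.1042 220.3542] 
black 140 [328.2929 252.65  ] [[318.5, 256.5], [332.5, 242.5], [338.0, 248.0], [324.0, 262.0]]
black 64 [245.7344 175.    ] [[242.0, 179.0], [242.0, 171.0], [250.0, 171.0], [250.0, 179.0]]
bar 961 [356.4984 185.4183] [[320.6000061035156, 168.8000030517578], [336.6000061035156, 150.8000030517578], [394.6000061035156, 202.39999389648438], [378.6000061035156, 220.39999389648438]]
bar 113 [305.8761 220.9646] [[296.0, 228.0], [313.5, 210.5], [317.0, 214.0], [299.5, 231.5]]
bar 92 [375.0761 298.4674] [[370.0, 290.0], [379.0, 290.0], [379.0, 304.0], [370.0, 304.0]]
bar 80 [229.2875 278.9625] [[217.39999389648438, 276.70001220703125], [221.5, 269.20001220703125], [245.0, 282.0], [240.89999389648438, 289.5]]
copper 777 [239.9254 266.9009] 
copper 77 [305.3377 231.7143] 
copper 18 [256.1667 228.6111] 
copper 17 [287.5882 202.2941] 
side0
red 13 [296.3077 263.2308] [ 0.5931 -0.0819  0.012 ]
red 10 [242.5 260. ] [ 0.4346 -0.0607  0.012 ]
blue 65 [272.9231 230.4615] 
blue 50 [224.04 222
[... 508 characters left out ...]
], [272.0, 324.0], [247.0, 324.0]]
bar 55 [221.8364 230.2182] [[214.60000610351562, 233.10000610351562], [215.3000030517578, 225.8000030517578], [229.1999969482422, 227.1999969482422], [228.5, 234.39999389648438]]
bar 47 [319.7234 182.7447] [[311.20001220703125, 181.10000610351562], [315.0, 176.0], [325.6000061035156, 183.89999389648438], [321.70001220703125, 189.0]]
copper 84 [273.381 210.381] 
copper 11 [293.8182 263.5455] 
copper 10 [243.5 260.9] 
copper 8 [239.625 259.125] 
[[ 0.396  -0.2543  0.012 ]
 [ 0.5757 -0.2781  0.012 ]
 [ 0.4732  0.3172  0.012 ]
 [ 0.6522  0.2947  0.012 ]]
[[ 0.4713  0.3116  0.012 ]
 [ 0.6582  0.2871  0.012 ]
 [ 0.3964 -0.2639  0.012 ]
 [ 0.5811 -0.2844  0.012 ]]
```

Run:
```python
from h import *
np.set_printoptions(precision=4,suppress=True)
a,b=load('scene0'),load('side0')
print('bar',tri([(a,[306.4,220.8]),(b,[273.7,194.6])]))
print('ball',tri([(a,[305.3,231.7]),(b,[273.4,211.0])]))
print('lip',tri([(a,[287.1,220.35]),(b,[272.9,230.5])]))
print('blocktop', plane(a,[[318.5,256.5],[332.5,242.5],[338,248]],.09), plane(b,[[268,187],[287,187]],.09))
print('stripes', plane(a,[[256.7,228.3],[287.8,202.4]],.012),plane(b,[[296.3,263.2],[242.5,260]],.012))
```

```text
bar (array([0.5327, 0.0831, 0.1434]), np.float64(0.0016441551100784802))
ball (array([0.5327, 0.0836, 0.0777]), np.float64(0.0005686920497868212))
lip (array([0.5275, 0.0039, 0.0678]), np.float64(0.00048770827138775797))
blocktop [[0.5896 0.1753 0.09  ]
 [0.5189 0.1829 0.09  ]
 [0.5255 0.2085 0.09  ]] [[0.5204 0.1926 0.09  ]
 [0.583  0.1897 0.09  ]]
stripes [[ 0.5895 -0.0832  0.012 ]
 [ 0.432  -0.0618  0.012 ]] [[ 0.5931 -0.0818  0.012 ]
 [ 0.4346 -0.0607  0.012 ]]
```

```bash
python3 -m crank '{"travel":[[3,-3,0],[6.2,-6.4,0],[9.3,-9.6,0],[12.4,-12.8,0],[15.5,-16,0]],"turn":[[0,0,-7],[0,0,-14],[0,0,-21],[0,0,-28],[0,0,-36]],"gripper":[1,1,1,1,1]}' 40
python3 -m crank '{"travel":[[3,-3.2,0],[6.2,-6.4,0],[9.3,-9.6,0],[12.4,-12.8,0],[15.5,-16,0]],"turn":[[0,0,-8],[0,0,-16],[0,0,-24],[0,0,-32],[0,0,-38.4]],"gripper":[1,1,1,1,1]}' 40
python3 - <<'E'
from workcell import bot
from h import *
s=bot.observe()
for k in ['clock','qpos','position','tool_rot','force']: print(k,np.round(s[k],3))
f=bot.grab_frame('wrist'); np.savez('pics/wrist1.npz',**f); cv2.imwrite('pics/wrist1.png',f["pixels"][:,:,::-1])
E
```

```text
clock: 0.65
position: [0.4016, 0.4132, 0.2313]
tool_rot: [-3.142, -0.0, 2.104]
force: [0.8, 1.2, -0.1]
grip_width: 0.012
finger_force: 0.0
clock: 1.15
position: [0.5565, 0.2533, 0.2313]
tool_rot: [-3.141, 0.0, 1.434]
force: [-0.2, -0.1, 0.2]
grip_width: 0.0001
finger_force: 0.0
clock 1.15
qpos [-0.759  0.523  0.346  1.652 -0.203  1.003 -0.483]
position [0.557 0.253 0.231]
tool_rot [-3.141  0.     1.434]
force [-0.226 -0.129  0.186]
```

View pics/wrist1.png

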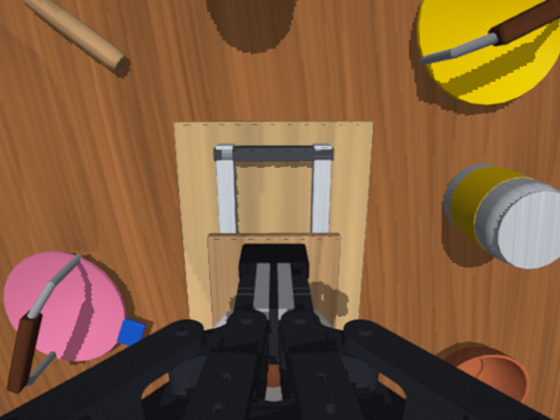

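The wrist view shows the baseboard's rear edge at row 123, columns 175–372. The carrier's rear edge is at row 235, columns 208–340, and the black block's top is at rows 244–275 around column 274. Pink is on the left, yellow on the right, and the view's up is backward along the rail.

Run:
```python
from h import *
np.set_printoptions(precision=4,suppress=True)
f=load('wrist1')
p=plane(f,[[176,123],[372,122.5]],.012);print('board rear',p, np.degrees(np.arctan2(*(p[1]-p[0])[1::-1])))
p=plane(f,[[208.5,234.5],[340,234.5]],.046);print('carrier rear',p,p.mean(0), np.degrees(np.arctan2(*(p[1]-p[0])[1::-1])))
p=plane(f,[[243,245],[307,245]],.09);print('block top rear',p,p.mean(0), np.linalg.norm(p[1]-p[0]))
# sub-pixel edge: rear row of block & side rails
hs=cv2.cvtColor(f['pixels'],cv2.COLOR_RGB2GRAY).astype(int)
print('col274 rows225-260',hs[225:260:1,262])
```

```text
board rear [[0.4721 0.3132 0.012 ]
 [0.6555 0.2881 0.012 ]] -7.767877553572318
carrier rear [[0.4894 0.2104 0.046 ]
 [0.6111 0.1934 0.046 ]] [0.5503 0.2019 0.046 ] -7.91337874760018
block top rear [[0.5261 0.2136 0.09  ]
 [0.5778 0.2064 0.09  ]] [0.5519 0.21   0.09  ] 0.05217944162655322
col274 rows225-260 [167 168 167 166 166 166 169 156 106  91  99 116 150 155 152 152 153 145
  94  33  12  15  16  18  14  18  18  18  13  18  13  15  16  14  15]
```

```bash
python3 -m crank '{"travel":[[0,0,-3.4],[0,0,-6.8],[0,0,-10.2],[0,0,-13.6],[-0.12,0,-16.9]],"turn":[[0,0,0],[0,0,0],[0,0,0],[0,0,0],[0,0,0.2]],"gripper":[1,1,1,1,1]}' 40
python3 -m crank '{"travel":[[-0.13,-1,0],[-0.26,-2,0],[-0.36,-2.7,0],[-0.42,-3.2,0],[-0.46,-3.5,0]],"turn":[[0,0,0],[0,0,0],[0,0,0],[0,0,0],[0,0,0]],"gripper":[1,1,1,1,1]}'
python3 -m crank '{"travel":[[-0.02,-0.15,0],[-0.04,-0.3,0],[-0.06,-0.45,0],[-0.08,-0.6,0],[-0.1,-0.75,0]],"turn":[[0,0,0],[0,0,0],[0,0,0],[0,0,0],[0,0,0]],"gripper":[1,1,1,1,1]}'
python3 -m crank '{"travel":[[-0.02,-0.15,0],[-0.04,-0.3,0],[-0.06,-0.45,0],[-0.08,-0.6,0],[-0.1,-0.75,0]],"turn":[[0,0,0],[0,0,0],[0,0,0],[0,0,0],[0,0,0]],"gripper":[1,1,1,1,1]}'
```

```text
clock: 1.7
position: [0.5541, 0.2547, 0.0607]
tool_rot: [-3.141, 0.0, 1.443]
force: [-0.4, 0.3, -0.4]
grip_width: -0.0
finger_force: 0.0
clock: 2.2
position: [0.5504, 0.2193, 0.0636]
tool_rot: [3.14, -0.001, 1.442]
force: [-0.8, -0.4, 0.1]
grip_width: 0.0001
finger_force: 0.0
clock: 2.7
position: [0.5487, 0.2122, 0.0622]
tool_rot: [-3.141, 0.0, 1.443]
force: [0.4, -1.0, 0.6]
grip_width: -0.0001
finger_force: 0.0
clock: 3.2
position: [0.5478, 0.2048, 0.0623]
tool_rot: [3.142, -0.0, 1.443]
force: [0.4, 1.5, -0.5]
grip_width: 0.0003
finger_force: 0.8
```

```bash
python3 -m crank '{"travel":[[-0.03,-0.2,0],[-0.06,-0.45,0],[-0.1,-0.75,0],[-0.15,-1.1,0],[-0.2,-1.5,0]],"turn":[[0,0,0],[0,0,0],[0,0,0],[0,0,0],[0,0,0]],"gripper":[1,1,1,1,1]}'
for i in 1; do python3 -m crank '{"travel":[[-0.07,-0.5,0],[-0.13,-1,0],[-0.2,-1.5,0],[-0.27,-2,0],[-0.33,-2.5,0]],"turn":[[0,0,0],[0,0,0],[0,0,0],[0,0,0],[0,0,0]],"gripper":[1,1,1,1,1]}'; done
python3 -m crank '{"travel":[[-0.07,-0.5,0],[-0.13,-1,0],[-0.2,-1.5,0],[-0.27,-2,0],[-0.33,-2.5,0]],"turn":[[0,0,0],[0,0,0],[0,0,0],[0,0,0],[0,0,0]],"gripper":[1,1,1,1,1]}'
python3 -m crank '{"travel":[[-0.07,-0.5,0],[-0.13,-1,0],[-0.2,-1.5,0],[-0.27,-2,0],[-0.33,-2.5,0]],"turn":[[0,0,0],[0,0,0],[0,0,0],[0,0,0],[0,0,0]],"gripper":[1,1,1,1,1]}'
python3 -m crank '{"travel":[[-0.07,-0.5,0],[-0.13,-1,0],[-0.19,-1.4,0],[-0.23,-1.7,0],[-0.26,-1.95,0]],"turn":[[0,0,0],[0,0,0],[0,0,0],[0,0,0],[0,0,0]],"gripper":[1,1,1,1,1]}'
python3 - <<'E'
from workcell import bot
from h import *
np.set_printoptions(precision=4,suppress=True)
for n,c in (('scene','copper'),('side','copper')):
    f=bot.grab_frame(n); np.savez(f'pics/{n}1.npz',**f); cv2.imwrite(f'pics/{n}1.png',f["pixels"][:,:,::-1])
a=cv2.imread('pics/scene1.png')[165:305,210:380]; b=cv2.imread('pics/side1.png')[175:325,215:325]
c=np.zeros((450,800,3),np.uint8); c[:387,:470]=cv2.resize(a,(470,387),interpolation=cv2.INTER_CUBIC); c[:,470:]=cv2.resize(b,(330,450),interpolation=cv2.INTER_CUBIC)
cv2.imwrite('pics/crop2.png',c)
E
```

```text
clock: 3.7
position: [0.5457, 0.1894, 0.0623]
tool_rot: [-3.142, -0.0, 1.443]
force: [0.1, 1.1, 0.0]
grip_width: 0.0001
finger_force: 0.8
clock: 4.2
position: [0.5424, 0.1643, 0.0623]
tool_rot: [-3.141, 0.0, 1.443]
force: [-0.7, 1.5, -0.1]
grip_width: 0.0002
finger_force: 0.8
clock: 4.7
position: [0.539, 0.1393, 0.0623]
tool_rot: [-3.141, 0.0, 1.443]
force: [-0.2, 1.5, -1.1]
grip_width: 0.0
finger_force: 0.8
clock: 5.2
position: [0.5358, 0.1143, 0.0623]
tool_rot: [-3.141, 0.0, 1.443]
force: [-1.1, 1.7, 0.1]
grip_width: -0.0003
finger_force: 0.8
clock: 5.7
position: [0.5333, 0.0949, 0.0623]
tool_rot: [-3.142, 0.0, 1.443]
force: [-0.5, 2.0, 0.0]
grip_width: -0.0003
finger_force: 0.8
```

View pics/crop2.png

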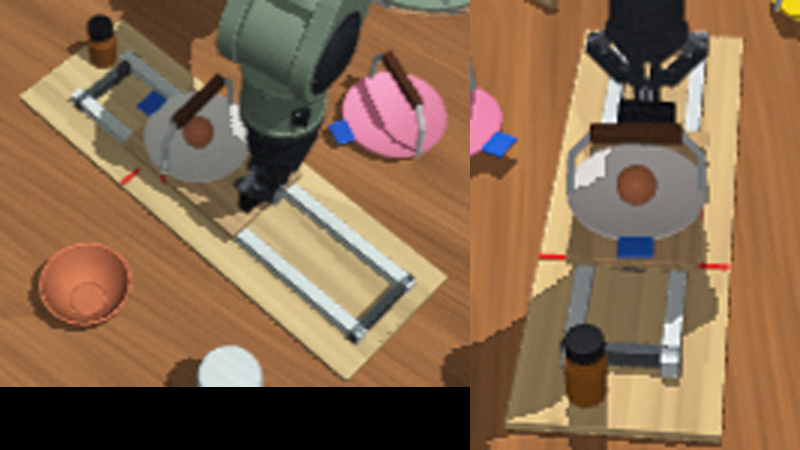

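The crop shows the ball centred in the dish, at scene (282,213) and side (271,237), with the fingers against the block. Now the slow part, watching for the detent.

```bash
python3 - <<'E'
from h import *
a,b=load('scene1'),load('side1');x,_=tri([(a,[282,212.7]),(b,[270.7,236.7])]);print(x,(x[:2]-[.512,-.0715])@[.132,.991])
E
python3 -m crank '{"travel":[[-0.04,-0.3,0],[-0.08,-0.6,0],[-0.12,-0.9,0],[-0.16,-1.2,0],[-0.2,-1.5,0]],"turn":[[0,0,0],[0,0,0],[0,0,0],[0,0,0],[0,0,0]],"gripper":[1,1,1,1,1]}'
python3 -m crank '{"travel":[[-0.03,-0.2,0],[-0.05,-0.4,0],[-0.08,-0.6,0],[-0.11,-0.8,0],[-0.13,-1,0]],"turn":[[0,0,0],[0,0,0],[0,0,0],[0,0,0],[0,0,0]],"gripper":[1,1,1,1,1]}'
python3 -m crank '{"travel":[[-0.01,-0.1,0],[-0.03,-0.2,0],[-0.04,-0.3,0],[-0.05,-0.4,0],[-0.06,-0.5,0]],"turn":[[0,0,0],[0,0,0],[0,0,0],[0,0,0],[0,0,0]],"gripper":[1,1,1,1,1]}'
```

```text
[ 0.51778785 -0.02742514  0.07330481] 0.04444217990466747
clock: 6.3
position: [0.5313, 0.0799, 0.0623]
tool_rot: [3.141, -0.0, 1.443]
force: [1.1, 1.2, -0.6]
grip_width: 0.0001
finger_force: 0.8
clock: 6.8
position: [0.53, 0.0701, 0.0623]
tool_rot: [3.142, -0.0, 1.443]
force: [0.4, 2.0, 0.2]
grip_width: -0.0002
finger_force: 0.8
clock: 7.3
position: [0.5293, 0.0652, 0.0623]
tool_rot: [-3.141, 0.0, 1.443]
force: [1.4, 0.8, 0.4]
grip_width: 0.0001
finger_force: 0.8
```

```bash
python3 -m crank '{"travel":[[-0.01,-0.08,0],[-0.02,-0.16,0],[-0.03,-0.24,0],[-0.04,-0.32,0],[-0.05,-0.4,0]],"turn":[[0,0,0],[0,0,0],[0,0,0],[0,0,0],[0,0,0]],"gripper":[1,1,1,1,1]}' | egrep 'pos|force:'
```

```text
position: [0.529, 0.0623, 0.0623]
force: [0.0, 10.2, 1.8]
finger_force: 5.4
```

```bash
python3 -m crank '{"travel":[[-0.01,-0.08,0],[-0.02,-0.16,0],[-0.03,-0.24,0],[-0.04,-0.32,0],[-0.05,-0.4,0]],"turn":[[0,0,0],[0,0,0],[0,0,0],[0,0,0],[0,0,0]],"gripper":[1,1,1,1,1]}' | egrep 'pos|force:'
```

```text
position: [0.5283, 0.057, 0.0623]
force: [-1.2, 3.1, 1.9]
finger_force: 0.9
```

```bash
python3 -m crank '{"travel":[[-0.01,-0.04,0],[-0.01,-0.08,0],[-0.02,-0.12,0],[-0.02,-0.16,0],[-0.02,-0.16,0]],"turn":[[0,0,0],[0,0,0],[0,0,0],[0,0,0],[0,0,0]],"gripper":[1,1,1,1,1]}' | egrep 'pos|force:'
python3 - <<'E'
from workcell import bot
from h import *
for n,r in (('scene',(230,150,320,260)),('side',(235,200,310,280))):
    f=bot.grab_frame(n); np.savez(f'pics/{n}2.npz',**f)
    cv2.imwrite(f'pics/{n}2.png',f["pixels"][:,:,::-1])
a=cv2.imread('pics/scene2.png')[165:275,230:340]; b=cv2.imread('pics/side2.png')[190:300,225:335]
cv2.imwrite('pics/crop3.png',np.hstack([cv2.resize(a,(400,400),interpolation=2),cv2.resize(b,(400,400),interpolation=2)]))
E
```

```text
position: [0.5281, 0.0554, 0.0622]
force: [-0.9, -0.1, -0.2]
finger_force: 0.0
```

View pics/crop3.png

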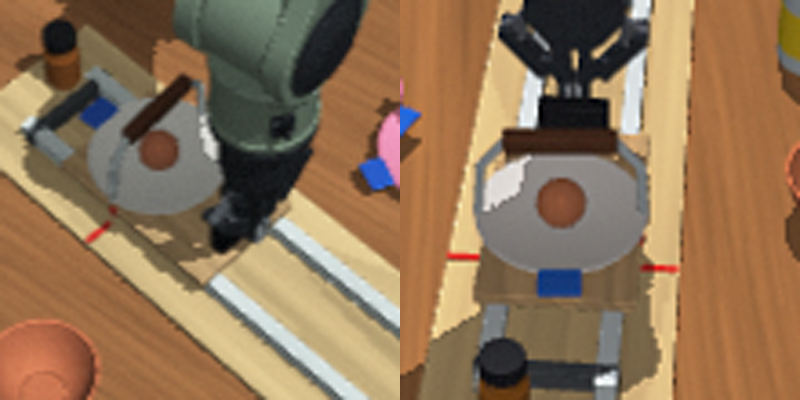

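The force is zero, the carrier has been drawn in, and the ball is centred at crop (159,150) and (560,202). The carrier tick lies beside the stripe at scene (261,223). I'll check that numerically and measure the grip bar and dish yaw.

Run:
```python
from h import *
np.set_printoptions(precision=4,suppress=True)
a,b=load('scene2'),load('side2')
r=np.array([.132,.991]);S=np.array([.512,-.0715])
t=plane(a,[[261.1,222.8]],.040)[0];print('tick',t,(t[:2]-S)@r)
for nm,p,q in (('ball',[273.7,206.3],[269,245.6]),('bar',[230+157/3.636,165+108/3.636],[225+160/3.636,190+141/3.636])):
    x,e=tri([(a,p),(b,q)]);print(nm,x,e,(x[:2]-S)@r)
for c in ['blue','bar','copper']:
    for n,f,roi in(('scene',a,(240,180,300,230)),('side',b,(240,215,300,280))):
        for ar,ce,bx in blobs(f,c,roi,15)[:2]: print(c,n,ar,ce,bx.round(1).tolist())
```

```text
tick [ 0.5754 -0.0732  0.04  ] 0.006669998246372188
ball [ 0.5125 -0.0663  0.074 ] 0.001163160705219575 0.005193105639958982
bar [ 0.5126 -0.0679  0.1409] 0.0015842451413497667 0.003620965244450771
blue scene 44 [256.7045 195.4545] [[251.89999389648438, 195.39999389648438], [258.79998779296875, 190.8000030517578], [261.79998779296875, 195.1999969482422], [254.8000030517578, 199.8000030517578]]
blue side 82 [268.5    267.0732] [[263.0, 264.0], [274.0, 264.0], [274.0, 270.0], [263.0, 270.0]]
bar scene 168 [273.3512 198.8155] [[262.0, 202.0], [280.0, 184.0], [291.0, 195.0], [273.0, 213.0]]
bar scene 50 [246.92 184.72] [[241.10000610351562, 186.6999969482422], [244.10000610351562, 179.1999969482422], [252.0, 182.39999389648438], [249.10000610351562, 189.8000030517578]]
bar side 208 [268.6875 228.226 ] [[253.0, 225.0], [284.0, 225.0], [284.0, 232.0], [253.0, 232.0]]
copper side 96 [268.7083 245.6042] [[261.0, 246.0], [268.5, 238.5], [275.5, 245.5], [268.0, 253.0]]
```

```bash
python3 -m crank '{"travel":[[0.13,1,0],[0.4,3,0],[0.4,3,5],[0.4,3,10],[0.4,3,15]],"turn":[[0,0,0],[0,0,0],[0,0,8],[0,0,16],[0,0,24]],"gripper":[1,1,1,0.5,0.5]}' | egrep 'pos|force:'
python3 -m crank '{"travel":[[-0.2,-1.5,5],[-0.6,-4.5,5],[-1,-8,5],[-1.5,-12,5],[-2,-15.5,5]],"turn":[[0,0,8],[0,0,16],[0,0,24],[0,0,32],[0,0,40]],"gripper":[0.5,0.5,0.5,0.5,0.5]}' | egrep 'pos|force:|rot'
python3 -m crank '{"travel":[[0,0,0],[0,0,0],[0,0,0],[0,0,0],[0,0,0]],"turn":[[0,0,8.5],[0,0,17],[0,0,26],[0,0,26],[0,0,26]],"gripper":[0.5,0.5,0.5,0.5,0.5]}' | egrep 'pos|force:|rot|width'
python3 - <<'E'
from workcell import bot
from h import *
for n in('wrist','side','scene'):
    f=bot.grab_frame(n); np.savez(f'pics/{n}3.npz',**f)
    cv2.imwrite(f'pics/{n}3.png',f["pixels"][:,:,::-1])
E
```

```text
position: [0.5318, 0.0862, 0.214]
force: [0.9, 0.8, -0.1]
finger_force: 0.0
position: [0.512, -0.0705, 0.2625]
tool_rot: [3.141, 0.0, 2.566]
force: [-0.4, -0.5, 0.1]
finger_force: 0.0
position: [0.5123, -0.0691, 0.2623]
tool_rot: [3.141, -0.0, 3.009]
force: [-0.4, 0.1, 0.5]
grip_width: 0.0427
finger_force: 0.0
```

View pics/wrist3.png

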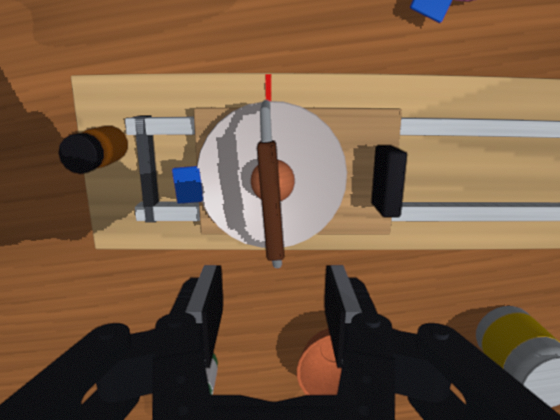

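The wrist view shows the red stripe at (268,88). The carrier corners are near (195,108), (400,109), (391,235) and (201,234). The bar runs from (267,142) to (274,260), the lip is at (187,185), the ball at (273,180), and the block at (390,180).

Run:
```python
from h import *
np.set_printoptions(precision=4,suppress=True)
f,a,b=load('wrist3'),load('scene3'),load('side3')
roi=(80,70,420,262)
yw=np.radians(-7.6);S=np.array([.512,-.0715])
def rl(p): # rail coords rel. station
    d=np.atleast_2d(p)[:,:2]-S;return np.c_[d@[np.cos(yw),np.sin(yw)],d@[-np.sin(yw),np.cos(yw)]]*1000
B={c:blobs(f,c,roi,20)[0] for c in('red','blue','bar','copper')}
for c in B: print(c,B[c][0],B[c][1],B[c][2].round(1).tolist())
print('stripe rail mm',rl(plane(f,B['red'][1],.012)))
print('carrier corners',rl(plane(f,[[195,108],[400.5,109],[391,235],[201,234]],.046)))
print('block base rear',rl(plane(f,[[406,153],[401,215]],.090)))
bx=B['bar'][2]; bx=bx[np.argsort(bx[:,1])]
e=plane(f,[bx[:2].mean(0),bx[2:].mean(0)],.151);d=e[0]-e[1]
print('bar ends',e,'mid',e.mean(0),'len',np.linalg.norm(d),'ang',np.degrees(np.arctan2(d[1],d[0])))
l=plane(f,B['blue'][1],.068)[0];print('lip',l)
c=plane(f,B['copper'][1],.076)[0];print('ball',c,rl(c)); v=l-c;print('lip ang',np.degrees(np.arctan2(v[1],v[0])),np.linalg.norm(v[:2]))
for n,g,r in(('scene',a,(235,175,310,235)),('side',b,(240,210,300,280))):
    for cc in('bar','blue','copper'): print(n,cc,[(t[0],t[1].round(1)) for t in blobs(g,cc,r,15)[:2]])
```

```text
red 130 [268.0231  86.7077] [[266.0, 74.0], [270.0, 74.0], [270.0, 100.0], [266.0, 100.0]]
blue 898 [187.3831 184.2361] [[172.1999969482422, 168.1999969482422], [198.89999389648438, 165.5], [202.39999389648438, 200.6999969482422], [175.6999969482422, 203.3000030517578]]
bar 2263 [269.5643 198.7543] [[248.3000030517578, 142.60000610351562], [276.70001220703125, 140.8000030517578], [284.5, 259.20001220703125], [256.1000061035156, 261.0]]
copper 438 [285.0457 179.7466] [[277.3999938964844, 162.10000610351562], [292.1000061035156, 161.10000610351562], [294.5, 198.1999969482422], [279.8999938964844, 199.10000610351562]]
stripe rail mm [[-80.6932  -3.0715]]
carrier corners [[-61.842  -70.2777]
 [-61.2374 120.4695]
 [ 64.3595 122.964 ]
 [ 63.1039 -71.787 ]]
block base rear [[-27.2211 114.0924]
 [ 27.9067 115.3416]]
bar ends [[ 0.4673 -0.0705  0.151 ]
 [ 0.5541 -0.0771  0.151 ]] mid [ 0.5107 -0.0738  0.151 ] len 0.08703436756779712 ang 175.6686424059942
lip [ 0.5071 -0.1485  0.068 ]
ball [ 0.513  -0.0588  0.076 ] [[-0.6501 12.676 ]]
lip ang -93.77619361152149 0.08981101215001727
scene bar [(np.int32(96), array([273.2, 194. ])), (np.int32(56), array([246.8, 183.8]))]
scene blue [(np.int32(42), array([256.6, 195.3]))]
scene copper [(np.int32(78), array([273.4, 205.6])), (np.int32(17), array([256.1, 228.8]))]
side bar [(np.int32(209), array([268.8, 228.1]))]
side blue [(np.int32(82), array([268.5, 267.1]))]
side copper [(np.int32(109), array([268.7, 244.5]))]
```

Run:
```python
from h import *
np.set_printoptions(precision=1,suppress=True)
f=load('wrist3');g=cv2.cvtColor(f['pixels'],cv2.COLOR_RGB2GRAY).astype(int)
for r in (112,116,225,229): print(r,'front',g[r,186:210],'rear',g[r,384:410])
im=f['pixels'].astype(int);m=(im[...,0]-im[...,1]>70)&(im[...,0]>130)&(im[...,1]<70)
q=np.argwhere(m[60:260,80:420])+[60,80]
for r in range(60,260):
    c=q[q[:,0]==r][:,1]
    if len(c) and len(c)<14: print((r,c.min(),c.max()),end=' ')
```

```text
112 front [ 96  90  90  91  93  92  89  89 110 132 139 138 139 137 136 138 139 137
 137 138 139 137 137 138] rear [141 140 140 140 142 143 141 141 140 140 142 141 142 142 134 110 127 144
 158 163 162 163 163 161 161 160]
116 front [109  89  86  88  88  88  85  84 105 131 139 138 137 137 137 138 138 138
 139 138 138 138 137 138] rear [128 130 129 128 130 130 127 128 129 129 129 129 129 130 131 129 128 131
 144 153 150 153 151 149 147 143]
225 front [150 148 149 150 150 151 150 143 116 117 140 146 147 137 121 128 145 146
 146 146 144 144 145 145] rear [142 141 142 143 143 141 137 138 155 159 158 158 158 157 158 159 159 158
 158 158 159 159 157 158 158 159]
229 front [150 151 150 151 151 150 150 151 150 150 150 153 151 145 122 117 133 135
 134 133 134 134 133 134] rear [135 136 137 134 136 134 141 158 161 162 161 161 161 160 161 161 160 161
 161 161 160 161 161 160 161 161]
(74, np.int64(267), np.int64(269)) (75, np.int64(266), np.int64(270)) (76, np.int64(266), np.int64(270)) (77, np.int64(266), np.int64(270)) (78, np.int64(266), np.int64(270)) (79, np.int64(266), np.int64(270)) (80, np.int64(266), np.int64(270)) (81, np.int64(266), np.int64(270)) (82, np.int64(266), np.int64(270)) (83, np.int64(265), np.int64(270)) (84, np.int64(265), np.int64(270)) (85, np.int64(265), np.int64(270)) (86, np.int64(265), np.int64(270)) (87, np.int64(265), np.int64(270)) (88, np.int64(266), np.int64(270)) (89, np.int64(266), np.int64(270)) (90, np.int64(266), np.int64(270)) (91, np.int64(266), np.int64(270)) (92, np.int64(266), np.int64(270)) (93, np.int64(266), np.int64(270)) (94, np.int64(266), np.int64(270)) (95, np.int64(266), np.int64(270)) (96, np.int64(266), np.int64(270)) (97, np.int64(266), np.int64(270)) (98, np.int64(266), np.int64(270)) (99, np.int64(266), np.int64(270)) (100, np.int64(269), np.int64(269))
```

The carrier measures about 5 mm short of the stripes, though with a couple of mm of uncertainty. I'll go back and feel for it with a gentle push before gripping.

```bash
python3 -m crank '{"travel":[[0.4,3,0],[0.8,6,0],[1.2,9,0],[1.6,12,0],[1.92,15.1,0]],"turn":[[0,0,-8],[0,0,-16],[0,0,-24],[0,0,-32],[0,0,-40]],"gripper":[1,1,1,1,1]}' | egrep 'pos'
python3 -m crank '{"travel":[[0,0,0],[0,0,0],[0,0,0],[0,0,0],[0,0,0]],"turn":[[0,0,-8.5],[0,0,-17],[0,0,-25.5],[0,0,-34],[0,0,-42]],"gripper":[1,1,1,1,1]}' | egrep 'pos'
python3 -m crank '{"travel":[[0,0,-4],[0,0,-8],[0,0,-12],[0,0,-16],[0,0,-20]],"turn":[[0,0,-7.7],[0,0,-7.7],[0,0,-7.7],[0,0,-7.7],[0,0,-7.7]],"gripper":[1,1,1,1,1]}' | egrep 'pos|force:|rot'
python3 -m crank '{"travel":[[-0.08,-0.6,0],[-0.16,-1.2,0],[-0.24,-1.8,0],[-0.3,-2.3,0],[-0.33,-2.5,0]],"turn":[[0,0,0],[0,0,0],[0,0,0],[0,0,0],[0,0,0]],"gripper":[1,1,1,1,1]}' | egrep 'pos|force:'
python3 -m crank '{"travel":[[-0.01,-0.06,0],[-0.02,-0.12,0],[-0.02,-0.18,0],[-0.03,-0.2,0],[-0.03,-0.2,0]],"turn":[[0,0,0],[0,0,0],[0,0,0],[0,0,0],[0,0,0]],"gripper":[1,1,1,1,1]}' | egrep 'pos|force:'
```

```text
position: [0.5315, 0.083, 0.2624]
position: [0.5313, 0.0819, 0.2623]
position: [0.5314, 0.0819, 0.0609]
tool_rot: [3.141, 0.0, 1.446]
force: [0.8, 0.6, 0.1]
finger_force: 0.0
position: [0.5287, 0.0559, 0.0637]
force: [0.3, -0.2, -0.0]
finger_force: 0.0
position: [0.5278, 0.0547, 0.0622]
force: [-0.1, 0.6, 0.1]
finger_force: 0.1
```

```bash
python3 -m crank '{"travel":[[-0.01,-0.05,0],[-0.01,-0.1,0],[-0.01,-0.1,0],[-0.01,-0.1,0],[-0.01,-0.1,0]],"turn":[[0,0,0],[0,0,0],[0,0,0],[0,0,0],[0,0,0]],"gripper":[1,1,1,1,1]}' | egrep 'pos|force:'
```

```text
position: [0.5277, 0.0536, 0.0623]
force: [0.2, -0.4, 0.3]
finger_force: 0.0
```

```bash
python3 -m crank '{"travel":[[-0.01,-0.05,0],[-0.01,-0.1,0],[-0.01,-0.1,0],[-0.01,-0.1,0],[-0.01,-0.1,0]],"turn":[[0,0,0],[0,0,0],[0,0,0],[0,0,0],[0,0,0]],"gripper":[1,1,1,1,1]}' | egrep 'pos|force:'
```

```text
position: [0.5276, 0.0527, 0.0623]
force: [0.3, 0.2, -0.0]
finger_force: 0.0
```

```bash
python3 -m crank '{"travel":[[-0.01,-0.05,0],[-0.01,-0.1,0],[-0.01,-0.1,0],[-0.01,-0.1,0],[-0.01,-0.1,0]],"turn":[[0,0,0],[0,0,0],[0,0,0],[0,0,0],[0,0,0]],"gripper":[1,1,1,1,1]}' | egrep 'pos|force:'
```

```text
position: [0.5275, 0.0516, 0.0623]
force: [-1.0, -0.1, -0.2]
finger_force: 0.0
```

```bash
python3 -m crank '{"travel":[[-0.01,-0.05,0],[-0.01,-0.1,0],[-0.01,-0.1,0],[-0.01,-0.1,0],[-0.01,-0.1,0]],"turn":[[0,0,0],[0,0,0],[0,0,0],[0,0,0],[0,0,0]],"gripper":[1,1,1,1,1]}' | egrep 'pos|force:'
```

```text
position: [0.5274, 0.0507, 0.0623]
force: [-0.2, 0.6, 0.5]
finger_force: 0.3
```

```bash
python3 -m crank '{"travel":[[-0.01,-0.05,0],[-0.01,-0.05,0],[-0.01,-0.05,0],[-0.01,-0.05,0],[-0.01,-0.05,0]],"turn":[[0,0,0],[0,0,0],[0,0,0],[0,0,0],[0,0,0]],"gripper":[1,1,1,1,1]}' | egrep 'pos|force:'
```

```text
position: [0.5273, 0.0502, 0.0623]
force: [-0.4, 1.7, -0.3]
finger_force: 0.7
```

Run:
```python
from workcell import bot
from h import *
ff=[]
f=bot.grab_frame('side');np.savez('pics/side4.npz',**f);cv2.imwrite('pics/side4.png',f['pixels'][:,:,::-1])
s=bot.observe();print(s['position'],s['force'],s['finger_force'])
for n in ('side0','side2','side3','side4'):
    g=load(n); print(n,[(t[0],t[1].round(2)) for c in('blue','copper') for t in blobs(g,c,(240,210,300,290),15)[:1]])
b=cv2.imread('pics/side4.png')[185:315,225:325]
cv2.imwrite('pics/crop4.png',cv2.resize(b,(460,598),interpolation=2))
```

```text
[0.52728359 0.0501563  0.06229157] [-0.25707813  1.37128669 -0.53568866] 0.7130158133804798
side0 [(np.int32(65), array([272.92, 230.46])), (np.int32(52), array([273.31, 211.96]))]
side2 [(np.int32(82), array([268.5 , 267.07])), (np.int32(96), array([268.71, 245.6 ]))]
side3 [(np.int32(82), array([268.5 , 267.07])), (np.int32(109), array([268.65, 244.5 ]))]
side4 [(np.int32(77), array([268., 269.])), (np.int32(99), array([268.55, 246.88]))]
```

View pics/crop4.png

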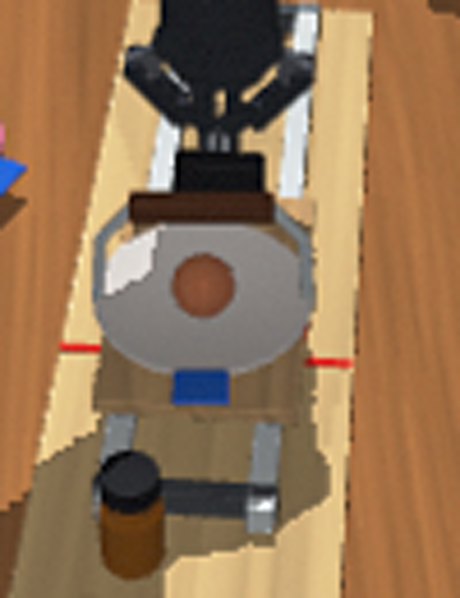

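The blue lip has moved on 1.9 px (about 6 mm) since the last look, and the fingers now meet the block again with light force. So the first push had left the carrier on the edge of the click, and it has now been drawn in. I'll back off, hover, and remeasure in the same wrist view.

```bash
python3 -m crank '{"travel":[[0.13,1,0],[0.4,3,0],[0.4,3,5],[0.4,3,10],[0.4,3,15]],"turn":[[0,0,0],[0,0,0],[0,0,8],[0,0,16],[0,0,24]],"gripper":[1,1,1,0.5,0.5]}' | egrep 'pos|force:'
python3 -m crank '{"travel":[[-0.2,-1.5,5],[-0.6,-4.5,5],[-1,-8,5],[-1.5,-12,5],[-2,-15.5,5]],"turn":[[0,0,8],[0,0,16],[0,0,24],[0,0,32],[0,0,40]],"gripper":[0.5,0.5,0.5,0.5,0.5]}' | egrep 'pos|force:|rot'
python3 -m crank '{"travel":[[0,0,0],[0,0,0],[0,0,0],[0,0,0],[0,0,0]],"turn":[[0,0,8.5],[0,0,17],[0,0,26],[0,0,29],[0,0,29]],"gripper":[0.5,0.5,0.5,0.5,0.5]}' | egrep 'pos|force:|rot|width'
cat > meas.py <<'E'
from workcell import bot
from h import *
import sys
np.set_printoptions(precision=4,suppress=True)
f=bot.grab_frame('wrist'); np.savez(f'pics/{sys.argv[1]}.npz',**f); cv2.imwrite(f'pics/{sys.argv[1]}.png',f['pixels'][:,:,::-1])
s=bot.observe();print(s['position'],s['tool_rot'])
roi=(60,60,430,275)
for c in('red','blue','bar','copper'):
    for t in blobs(f,c,roi,20)[:2]: print(c,t[0],t[1],t[2].round(1).tolist())
g=cv2.cvtColor(f['pixels'],cv2.COLOR_RGB2GRAY).astype(int)
for r in (112,114,226,229): print(r,'front',g[r,178:208],'rear',g[r,374:406])
b=[t for t in blobs(f,'blue',roi,20)][0]
l=plane(f,b[1],.068)[0]; print('lip',l)
E
python3 meas.py wrist5
```

```text
position: [0.531, 0.0806, 0.2141]
force: [1.5, 0.0, -0.4]
finger_force: 0.0
position: [0.5111, -0.0761, 0.2625]
tool_rot: [3.142, 0.001, 2.571]
force: [0.7, -0.1, 0.0]
finger_force: 0.0
position: [0.5114, -0.0745, 0.2623]
tool_rot: [3.141, 0.0, 3.072]
force: [0.6, 0.2, -0.6]
grip_width: 0.043
finger_force: 0.0
[ 0.5114 -0.0746  0.2623] [3.1415 0.     3.0696]
red 136 [278.4191  87.1471] [[276.0, 74.0], [281.0, 74.0], [281.0, 100.0], [276.0, 100.0]]
blue 899 [187.1023 178.9132] [[173.0, 162.0], [200.0, 162.0], [200.0, 197.0], [173.0, 197.0]]
bar 2255 [270.1792 198.2643] [[250.10000610351562, 259.79998779296875], [251.39999389648438, 141.6999969482422], [282.20001220703125, 142.0], [281.0, 260.20001220703125]]
bar 1890 [ 72.4238 185.5767] [[60.0, 228.0], [60.0, 119.0], [91.0, 119.0], [91.0, 228.0]]
copper 382 [286.3089 180.6047] [[281.0, 163.0], [294.0, 163.0], [294.0, 199.0], [281.0, 199.0]]
copper 88 [258.4205 181.9318] [[256.0, 170.0], [260.0, 170.0], [260.0, 194.0], [256.0, 194.0]]
112 front [159 152 147 144 140 136 132 131 133 135 136 135 134 131 131 120 100  88
  85  81 107 134 14
[... 303 characters left out ...]
r [134 132 138 146 151 153 155 154 156 156 158 161 161 164 167 167 168 170
 173 173 175 174 174 174 173 173 173 173 172 172 171 171]
226 front [151 150 150 150 152 150 152 151 151 150 151 152 150 152 152 151 152 152
 142 114 118 131 134 134 132 132 133 133 132 133] rear [148 150 148 148 148 146 142 141 141 140 141 140 137 146 179 194 192 186
 186 187 185 187 190 192 190 189 190 188 190 190 190 190]
229 front [148 147 148 148 148 148 150 149 148 149 149 150 150 148 149 151 150 151
 144 124 120 125 124 127 128 131 127 126 128 130] rear [146 147 147 147 148 148 148 147 149 147 147 149 147 149 155 157 155 157
 160 157 159 159 160 161 162 163 160 156 157 156 153 149]
lip [ 0.5062 -0.1537  0.068 ]
```

View pics/wrist5.png

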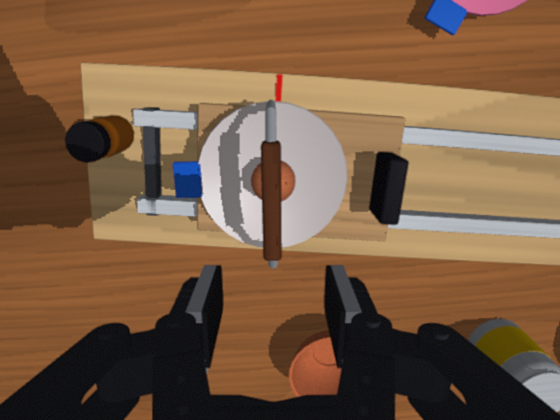

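The wrist view shows the dish centred. The bar runs from (271,142) to (272,260), the ball is at (272,181), and the red stripe is at (278,87). The carrier corners are at (198,103), (403,116), (387,240) and (197,230).

Run:
```python
from h import *
np.set_printoptions(precision=1,suppress=True)
S=np.array([.512,-.0715])
for n,cs,st in (('wrist3',[[194.5,108],[400.5,109],[391,235],[201,234]],[268,86.7]),('wrist5',[[198,103],[403.5,116],[387.5,240],[197,230]],[278.4,87.1])):
  f=load(n)
  for yw in np.radians([-7.6,-8]):
    def rl(p):
        d=np.atleast_2d(p)[:,:2]-S;return np.c_[d@[np.cos(yw),np.sin(yw)],d@[-np.sin(yw),np.cos(yw)]]*1000
    c=rl(plane(f,cs,.046));s=rl(plane(f,st,.012))
    print(n,'carrier',c.tolist(),'seat y',c[:,1].mean()-22.5,'stripe',s,'short',c[:,1].mean()-22.5-s[0,1])
f=load('wrist5')
# bar: columns at bar ends, and pose of bar from world plane
for z in (.142,.151):
    e=plane(f,[[266.8,142],[265.6,260]] if 0 else [[271,142],[272.5,260]],z)*1000;d=e[0]-e[1];print(z,e,e.mean(0),np.linalg.norm(d),np.degrees(np.arctan2(d[1],d[0])))
```

```text
wrist3 carrier [[-61.84556024302804, -70.74308755310682], [-61.23743185401043, 120.46952829264715], [64.35949691307403, 122.96399148684664], [63.10392585956577, -71.78699715728264]] seat y 2.7258587672760832 stripe [[-80.7  -3.1]] short 5.820347196812242
wrist3 carrier [[-61.35017720186074, -71.1731235482948], [-62.07696867597634, 120.0390780834697], [63.49948488568712, 123.41030534170831], [63.603551774569766, -71.34470282655121]] seat y 2.732889262583001 stripe [[-80.7  -3.7]] short 6.390694066738842
wrist5 carrier [[-61.97076660711807, -76.77546010063537], [-62.53223655509897, 114.71310860211928], [62.25110413647984, 118.49281622287646], [63.37218672610428, -77.30229011700605]] seat y -2.717956348161419 stripe [[-80.6  -3.3]] short 0.5702327584545093
wrist5 carrier [[-61.433266951791424, -77.20622318937825], [-63.33155475934377, 114.27375930417584], [61.42235792749322, 118.9245197983416], [63.91030979955155, -76.85798858353859]] seat y -2.7164831675998435 stripe [[-80.6  -3.9]] short 1.1343296469068158
0.142 [[468.4 -73.3 142. ]
 [557.9 -78.6 142. ]] [513.2 -75.9 142. ] 89.67177655137813 176.5833327266706
0.151 [[467.2 -73.1 151. ]
 [553.7 -78.3 151. ]] [510.5 -75.7 151. ] 86.60209077294503 176.5833327266706
```

```bash
python3 -m crank '{"travel":[[0,-0.05,-3],[0,-0.05,-6],[0,-0.05,-8.5],[0,-0.05,-8.5],[0,-0.05,-8.5]],"turn":[[0,0,0.4],[0,0,0.4],[0,0,0.4],[0,0,0.4],[0,0,0.4]],"gripper":[0.5,0.5,0.5,0.5,0.5]}' | egrep 'pos|force:|rot'
python3 - <<'E'
from workcell import bot
from h import *
np.set_printoptions(precision=4,suppress=True)
f=bot.grab_frame('wrist'); np.savez('pics/wrist6.npz',**f); cv2.imwrite('pics/wrist6.png',f['pixels'][:,:,::-1])
s=bot.observe();print(s['position'],s['tool_rot'])
for t in blobs(f,'bar',(200,100,340,420),50)[:2]: print(t[0],t[1],t[2].round(1).tolist())
im=f['pixels'].astype(int);m=(im[...,0]-im[...,2]>25)&(im[...,0]<125)
for r in range(150,420,20):
    c=np.flatnonzero(m[r,225:320])+225
    if len(c): print(r,c.min(),c.max(),len(c),end=' | ')
E
```

```text
position: [0.5115, -0.0752, 0.1778]
tool_rot: [-3.141, -0.0, 3.077]
force: [-0.5, -0.7, 1.3]
finger_force: 0.0
[ 0.5119 -0.0753  0.1784] [-3.1415  0.0011  3.0772]
4630 [270.5728 243.0603] [[242.3000030517578, 327.5], [246.0, 163.1999969482422], [289.5, 164.1999969482422], [285.79998779296875, 328.5]]
2267 [300.0622 377.6983] [[194.3000030517578, 313.5], [325.0, 290.0], [343.3999938964844, 392.70001220703125], [212.6999969482422, 416.1000061035156]]
170 258 284 27 | 190 253 294 36 | 210 245 285 37 | 230 254 286 33 | 250 260 283 24 | 270 261 283 23 | 290 260 284 25 | 310 259 286 28 | 370 283 319 37 | 390 268 319 52 |
```

View pics/wrist6.png

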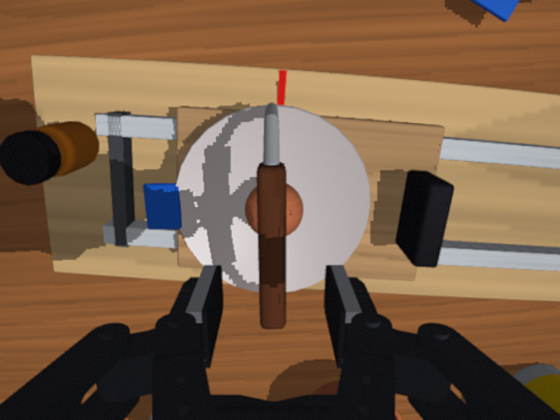

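The bar (columns 258–286, centre 272) lies midway between the fingers (222 and 325), and the ball is at (274,209). I'll descend and close.

```bash
python3 -m crank '{"travel":[[0,-0.03,-1.5],[0,-0.05,-3],[0,-0.05,-4.5],[0,-0.05,-5.4],[0,-0.05,-5.4]],"turn":[[0,0,0],[0,0,0],[0,0,0],[0,0,0],[0,0,0]],"gripper":[0.5,0.5,0.5,0.5,0.6]}' 40 | egrep 'pos|force:|width'
python3 -m crank '{"travel":[[0,0,0],[0,0,0],[0,0,0],[0,0,0],[0,0,0]],"turn":[[0,0,0],[0,0,0],[0,0,0],[0,0,0],[0,0,0]],"gripper":[0.7,0.75,0.8,0.82,0.84]}' 40
python3 -m crank '{"travel":[[0,0,0],[0,0,0],[0,0,0],[0,0,0],[0,0,0]],"turn":[[0,0,0],[0,0,0],[0,0,0],[0,0,0],[0,0,0]],"gripper":[0.88,0.94,1,1,1]}' 40
```

```text
position: [0.5114, -0.0758, 0.1234]
force: [-0.4, -0.4, 0.6]
grip_width: 0.0339
finger_force: 0.0
clock: 18.7
position: [0.5115, -0.0759, 0.1236]
tool_rot: [-3.142, 0.001, 3.078]
force: [-1.0, -0.1, 5.4]
grip_width: 0.014
finger_force: 9.5
clock: 19.2
position: [0.5115, -0.0759, 0.1237]
tool_rot: [-3.142, 0.001, 3.078]
force: [-2.1, 0.2, 8.4]
grip_width: 0.0132
finger_force: 39.2
```

```bash
python3 -m crank '{"travel":[[0,0,0.1],[0,0,0.3],[0,0,0.6],[0,0,1],[0,0,1.5]],"turn":[[0,0,0],[0,0,0],[0,0,0],[0,0,0],[0,0,0]],"gripper":[1,1,1,1,1]}' 50
python3 -m crank '{"travel":[[0,0,0.6],[0,0,1.2],[0,0,1.9],[0,0,2.6],[0,0,3.3]],"turn":[[0,0,0],[0,0,0],[0,0,0],[0,0,0],[0,0,0]],"gripper":[1,1,1,1,1]}'
python3 -m crank '{"travel":[[0,0,0.7],[0,0,1.4],[0,0,2.1],[0,0,2.8],[0,0,3.5]],"turn":[[0,0,0],[0,0,0],[0,0,0],[0,0,0],[0,0,0]],"gripper":[1,1,1,1,1]}'|egrep 'pos|force:'
python3 -m crank '{"travel":[[0,0,0.7],[0,0,1.4],[0,0,2.1],[0,0,2.6],[0,0,2.9]],"turn":[[0,0,0],[0,0,0],[0,0,0],[0,0,0],[0,0,0]],"gripper":[1,1,1,1,1]}'
python3 - <<'E'
from workcell import bot
from h import *
np.set_printoptions(precision=4,suppress=True)
for n,roi in(('scene',(220,120,340,235)),('side',(220,120,320,290))):
    f=bot.grab_frame(n); np.savez(f'pics/{n}7.npz',**f)
    for c in('copper','blue','red'): print(n,c,[(t[0],t[1].round(1)) for t in blobs(f,c,roi,12)[:3]])
E
```

```text
clock: 19.7
position: [0.5112, -0.0759, 0.1386]
tool_rot: [-3.142, -0.0, 3.078]
force: [0.9, -0.4, -3.3]
grip_width: 0.0131
finger_force: 48.7
clock: 20.2
position: [0.5113, -0.0759, 0.172]
tool_rot: [-3.142, 0.0, 3.078]
force: [0.5, 0.4, -2.8]
grip_width: 0.0128
finger_force: 48.7
position: [0.5113, -0.0759, 0.2069]
force: [-0.0, -1.0, -3.4]
finger_force: 48.7
clock: 21.2
position: [0.5114, -0.0759, 0.2358]
tool_rot: [-3.142, 0.0, 3.078]
force: [0.7, 0.1, -2.8]
grip_width: 0.013
finger_force: 48.7
scene copper [(np.int32(64), array([272.8, 186. ])), (np.int32(20), array([256.3, 228.4]))]
scene blue [(np.int32(49), array([333. , 212.4])), (np.int32(47), array([254.2, 174.9]))]
scene red []
side copper [(np.int32(101), array([267.6, 216.6])), (np.int32(12), array([293.5, 263.5]))]
side blue [(np.int32(84), array([267.5, 239. ])), (np.int32(49), array([224.1, 222.7]))]
side red [(np.int32(13), array([296.3, 263.2]))]
```

```bash
Z='"travel":[[0,0,0],[0,0,0],[0,0,0],[0,0,0],[0,0,0]]' ; unset Z
python3 -m crank '{"travel":[[0,0,0],[0,0,0],[0,0,0],[0,0,0],[0,0,0]],"turn":[[0,0,-1],[0,0,-2.5],[0,0,-4.5],[0,0,-7],[0,0,-10]],"gripper":[1,1,1,1,1]}'|egrep 'pos|rot'
python3 -m crank '{"travel":[[0,0,0],[0,0,0],[0,0,0],[0,0,0],[0,0,0]],"turn":[[0,0,-3],[0,0,-6],[0,0,-9],[0,0,-12],[0,0,-15]],"gripper":[1,1,1,1,1]}'|egrep 'pos|rot'
python3 -m crank '{"travel":[[0,0,0],[0,0,0],[0,0,0],[0,0,0],[0,0,0]],"turn":[[0,0,-3],[0,0,-6],[0,0,-9],[0,0,-12],[0,0,-15]],"gripper":[1,1,1,1,1]}'|egrep 'pos|rot'
python3 -m crank '{"travel":[[0,0,0],[0,0,0],[0,0,0],[0,0,0],[0,0,0]],"turn":[[0,0,-3],[0,0,-6],[0,0,-9],[0,0,-12],[0,0,-15]],"gripper":[1,1,1,1,1]}'|egrep 'pos|rot'
python3 -m crank '{"travel":[[0,0,0],[0,0,0],[0,0,0],[0,0,0],[0,0,0]],"turn":[[0,0,-3],[0,0,-6],[0,0,-9],[0,0,-12],[0,0,-15]],"gripper":[1,1,1,1,1]}'|egrep 'pos|rot'
python3 -m crank '{"travel":[[0,0,0],[0,0,0],[0,0,0],[0,0,0],[0,0,0]],"turn":[[0,0,-3],[0,0,-6],[0,0,-9],[0,0,-12],[0,0,-15]],"gripper":[1,1,1,1,1]}'|egrep 'pos|rot'
python3 -m crank '{"travel":[[0,0,0],[0,0,0],[0,0,0],[0,0,0],[0,0,0]],"turn":[[0,0,-2.7],[0,0,-5],[0,0,-7],[0,0,-8.4],[0,0,-9]],"gripper":[1,1,1,1,1]}'
python3 - <<'E'
from workcell import bot
from h import *
np.set_printoptions(precision=4,suppress=True)
F={}
for n,roi in(('scene',(220,120,325,235)),('side',(228,120,320,290))):
    f=bot.grab_frame(n); np.savez(f'pics/{n}8.npz',**f);cv2.imwrite(f'pics/{n}8.png',f['pixels'][:,:,::-1])
    for c in('copper','blue','red'):
        bl=blobs(f,c,roi,10);print(n,c,[(t[0],t[1].round(1)) for t in bl[:3]])
        if bl: F[n,c]=(f,bl[0][1])
a,b=load('scene7'),load('side7')
print('before: ball',tri([(a,[272.8,186]),(b,[267.6,216.6])]),'lip',tri([(a,[254.2,174.9]),(b,[267.5,239])]))
for c in('copper','blue'):
    if ('scene',c) in F and ('side',c) in F: print(c,tri([F['scene',c],F['side',c]]))
E
```

```text
position: [0.5112, -0.0759, 0.235]
tool_rot: [-3.141, -0.0, 2.9]
position: [0.5112, -0.0758, 0.2351]
tool_rot: [-3.141, -0.0, 2.638]
position: [0.5112, -0.0759, 0.2351]
tool_rot: [-3.141, -0.0, 2.376]
position: [0.5112, -0.0758, 0.235]
tool_rot: [-3.141, -0.0, 2.115]
position: [0.5112, -0.0758, 0.235]
tool_rot: [-3.141, -0.0, 1.853]
position: [0.5112, -0.0758, 0.2351]
tool_rot: [-3.141, 0.0, 1.591]
clock: 24.8
position: [0.5112, -0.0758, 0.2352]
tool_rot: [-3.141, 0.0, 1.436]
force: [0.1, -0.5, -2.9]
grip_width: 0.013
finger_force: 48.7
scene copper [(np.int32(49), array([270.2, 186.4])), (np.int32(21), array([256.3, 228.4])), (np.int32(14), array([274.8, 183.5]))]
scene blue [(np.int32(48), array([287.8, 173.8]))]
scene red [(np.int32(10), array([256.7, 228.2]))]
side copper [(np.int32(69), array([270.9, 216.8])), (np.int32(16), array([263.2, 215.8]))]
side blue [(np.int32(66), array([239.6, 217.7]))]
side red [(np.int32(13), array([296.3, 263.2]))]
before: ball (array([ 0.5101, -0.0696,  0.1862]), np.float64(0.0004832459356279172)) lip (array([ 0.5068, -0.1513,  0.1801]), np.float64(0.00047537878682893744))
copper (array([ 0.5186, -0.0741,  0.1892]), np.float64(0.0008085809806185699))
blue (array([ 0.4345, -0.0634,  0.1801]), np.float64(0.0002979717130894958))
```

The lip angle worked out from the two lifted views is 172.4°, which is square across the rail. One last check that the carrier's front edge hasn't moved since it seated.

Run:
```python
from h import *
for n in('side3','side4','side7','side8'):
    g=cv2.cvtColor(load(n)['pixels'],cv2.COLOR_RGB2GRAY).astype(int); print(n,g[266:284,250:256].mean(1).round().astype(int),g[266:284,281:286].mean(1).round().astype(int))
a,b=load('scene8'),load('side8')
print('ball',tri([(a,[271.2,185.8]),(b,[269.45,216.6])]),'dish middle by lip',.4345+.0793,-.0634-.0106)
```

```text
side3 [ 90 102 112 133 162 107  90 101 110 124 183 182 170 169 160 162 158  53] [ 91  90  93  99 136 170 164  98  92 101 116 142 230 224 225 224 212 210]
side4 [ 94  94  94  94  94  96 104  97  95 103 117 120 116 117 116 117 111  36] [ 95  96  95  95  95  96  95  98 109  98 100 113 125 125 128 126 124 123]
side7 [ 92  90  91  91  91  92 101  93  92 100 112 116 112 113 112 113 107  43] [ 92  93  92  91  92  92  92  94 106  95  97 110 120 121 124 123 119 119]
side8 [ 93  92  91  92  92  94 102  95  94 101 115 118 113 114 113 114 109  43] [ 94  93  93  93  93  93  93  96 107  95  97 111 123 122 125 124 120 120]
ball (array([ 0.51471377, -0.07301348,  0.18909135]), np.float64(0.00080888923529008)) dish middle by lip 0.5138 -0.074
```

```bash
python3 -m crank '{"travel":[[0,0,0],[0,0,0],[0,0,0],[0,0,0],[0,0,0]],"turn":[[0,0,0],[0,0,0],[0,0,0],[0,0,0],[0,0,0]],"gripper":[1,1,1,1,1]}' && python3 -c "
from workcell import bot
print(bot.job_done())"
```

```text
clock: 25.4
position: [0.5113, -0.0759, 0.2353]
tool_rot: [-3.142, -0.0, 1.438]
force: [-0.4, 0.4, -2.1]
grip_width: 0.0132
finger_force: 48.7
the job is handed in; nothing more can be done
None
```

I handed the job in at 25.4 s, no verdict returned: the carrier measures about 1 mm from the station, it took a second light push to get there, and the dish is held about 11 cm above it with the lip square to the robot's side and the ball in the middle.

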